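Clip the battery cover into the temperature recorder and lock it

TASK

The battery bay in the sloping front of the temperature recorder is open. Take the longer of the two loose grey covers, press it into the bay until the sprung tabs at both of its ends have clicked in and it lies flat on the face, and only then slide the grey lock above the bay fully down the slope over the cover's edge. Leave everything else on the worktop where it is.

Things in the scene. Friction and masses are not known exactly. Their poses are not given: they have to be found in the camera images.
- recorder: white desk temperature recorder, 101 mm high, fixed to the worktop; its front face rises away from the robot at 25 degrees to level. Origin on the worktop right under the middle of the battery bay; x level from front to back, y to the screen side, z up. It reaches x -47 to +108 mm and y -75 to +155 mm (a dark screen and three keys beyond y +65)
- bay: battery bay, a rectangular opening in the sloping face, 80 mm (y) by 44 mm (x). Origin mid-opening on the face's outer surface, 62 mm over the worktop; x up the slope, y sideways, z square out of the face (towards the robot and up). Face plate 4 mm thick, the bay behind it 34 mm deep and wider: the plate's two short edges are ledges for the cover's tabs. Bare face from x -52 to +92 mm
- cover: the longer grey cover, 66 g. Flange 96 mm (y) x 58 mm (x) x 5 mm; origin mid-underside of the flange, z out of its top. Mid-top a grip rib 12 mm thick (along y), 30 mm long (x), top 25 mm above the origin. Below, two guide skirts along y taper to 20 mm under the origin (smooth, 4 mm lead-in, 1 mm play); it starts standing on them, rib up. Home, its frame is the bay's, or half a turn about z from it
- cover_end_a (a point): point on the flange's underside 44 mm from the cover's middle towards +y. Home, it is level with the bay's face (bay z 0). Laid in the bay without pressing the cover stands about 10 mm proud; pressed square to the face, about 10 to 20 N in all pushes both tabs past the ledges, then the flange lies on the face
- cover_end_b (a point): the same at the end in its -y direction
- tab_a (a joint): how far the sprung tab under the cover's +y end is pushed inward, in m: 0 is sprung out (free, or caught behind the ledge), 0.003 while it passes the ledge. The tab is 18 mm wide, its barb stands 3 mm past the opening's short edge; spring 1200 N/m
- tab_b (a joint): the same for the tab at the -y end
- lock (a joint): travel of the slide lock in m: near 0 is up the slope, clear of the cover; 0.018 fully down, its tongue 9 mm over the cover's upper edge. Moves along the bay's -x with 2 N of friction, stays where left. The tongue passes 7.5 mm above the face: over a cover that is home, but stopped by one that stands proud
- lock_knob (a point): middle of the top of the grey lock's knob, 27 mm above the face. The knob is 20 mm wide (along the bay's y), 14 mm along x and stands 16 mm over the lock's tongue plate: pinch it along y or push it from its upper side. At travel 0 this point is at bay x +56 mm, y 0
- short_cover: the other grey cover, of the same form but only 64 mm long and with no tabs; it belongs to another device and stays where it is. Origin and axes as for the cover
- swab_carton: small upright white and blue carton, 55 x 60 x 90 mm, to be left alone; origin at its foot
- tape_roll: roll of brown tape lying flat, 94 mm across, 48 mm high, to be left alone; origin at its foot
- small_vial: small standing glass vial, 22 mm across, 47 mm high, to be left alone; origin at its foot
Not all that is in view belongs to the job. What is shaped like the cover but green or red is not meant.

How it is judged:
By the outcome, as a careful person would: the job done as asked, in the order asked, and still so for the second after the job is handed in, with the robot touching nothing.
It also fails if it takes over 58 s, if anything falls off the work surface, if the arm or the gripper's body presses on something with over 40 N, if the wrist force passes 120 N, or if a joint passes its speed limit or range.

ROBOT

A 7-joint arm with a two-finger parallel gripper is mounted at the origin on a cart in front of the work surface, level with it; the furniture and walls round the work are solid. World frame = base frame: x ahead of the robot, y to its left, z up, the work surface at z = 0. Lengths are in m, angles in degrees, forces in N, time in s.
With the tool pointing down it reaches from about 0.4 to 0.875 m from the base axis. Payload 6.5 kg.
Tool frame: the origin (TCP) lies midway between the tips of the shut fingers; the grasp point (between the pads) lies 19 mm behind it; z points along the fingers, y is the line along which they close (so a half turn about z gives the same grasp; the last joint's range is limited). The gripper opens to 88 mm and grips with 3 to 60 N. Pads are 18 mm wide; open, the fingers measure 123 mm over their backs; the gripper's body (75 mm by 187 mm) begins 45 mm behind the grasp point.
Start: joints at [67.941, 30.733, -0.252, 88.115, 0.149, 61.152, -4.079], TCP at [0.204, -0.617, 0.239] pointing down, gripper open.
Joint ranges: [-154.64, 154.64], [-21.42, 123.67], [-72.66, 72.17], [13.99, 137.28], [-74.86, 254.86], [10.95, 109.41], [-158.01, 158.01]. Speed limits (degrees/s): [136.94, 136.94, 180, 180, 180, 180, 180].

INTERFACE

Orientations are given as [roll, pitch, yaw] about the fixed x, y, z axes, in that order (R = Rz(yaw) Ry(pitch) Rx(roll)).
In Python, from rig import env gives the robot as it stands. The module is installed in compiled form; this text tells all that it offers.
- The arm moves only by the tool drive_tool, never from a script. Its argument "commands" is text: rows parted by semicolons, each of 7 numbers parted by spaces: the shift along the world's x, y, z as a fraction of full scale, then the turn, a rotation vector about the world's x, y, z as a fraction of full scale, then the closure, from -1 (fully open) to 1 (shut), so that 0 is half open. In form: dx dy dz wx wy wz fingers; .... A call has 1 to 12 rows; each row is the pose to reach, as a shift and turn from the pose commanded when the call began; what a row does not reach only later rows make up. Full scale, the value 1, is 200 mm for a shift and pi/2 rad for a turn. A row lasts 1/12 s, in which the tool goes at most 41.7 mm and 7.16 degrees, less where a joint would pass 70% of its speed; a pose out of reach is approached as far as the arm can. A call with a number of a shift or a turn outside -1 to 1 is refused whole. A call with a gripper value outside its range is refused whole. The fingers move at their own pace and stop on an object; the grip force is fixed at half the most. Time passes only in rows, so rows that repeat a pose let the fingers close. It gives the time, the measured TCP pose, the force, the opening and the grip force at its end, in the units of the state.
- env.get_state(): the state, without advancing time (a new reading comes with each control period).
- env.read_camera(name): name is "scene" or "top"; returns a dict with "image" (400x640x3 uint8, red, green, blue), "range_z" (400x640 float32, m along the optical axis (not along the pixel's ray), 0 where there is no reading), "fov_y" (degrees; the focal length in pixels is half the picture's height over the tangent of half this angle, whatever the lens; pixels are square), "cx", "cy" (the principal point, pixels), "k1" (the pictures are not rectified: a ray, as slopes to the right and down, at radius r is drawn at 1 + k1 r^2 times it, then the intrinsics apply), "world_from_camera" (4x4, takes a point from camera to world coordinates). Camera axes: x right, y down, z forward; pixel columns grow to the right and rows downward; lengths in m; the calibration is good to about 2 mm. A picture is of the moment at which its call begins.
- env.job_done(): hands the job in; it is judged then, once.
The state is a dict: "time": time; "joint_positions": joint angles; "dq": joint speeds; "effort": joint torques, N m; "tcp_pos": TCP position; "tcp_rot": TCP orientation; "contact_force": force on the tool from outside, world axes, zero at the start; "moment": the same for the moment, N m; "gripper_width": finger opening in m; "grip_force": force on a finger pad.
Only numpy, scipy, OpenCV 4.12 (cv2) and the standard library are available. Lean on these libraries where they do the work, as an engineer would, in place of code of your own. Each camera call takes 0.05 s, during which the arm holds its last target. There are 200 camera calls.

## Working session

There is one attempt and no reset: what is moved stays moved. The work goes in short steps, Python scripts to look and compute and a tool call to move; the robot and the scene stay as the last step left them, time stands still between calls to the robot, and variables do not carry over. Pictures are saved under pics/ and viewed, at most 10 in all, crops included, and the job is handed in when it is done.

Besides the shell and the picture viewer there is one more tool, called after "Call:" in YAML: its name, and indented under it one key for each argument. drive_tool: Moves the arm, as the interface text tells. Shift numbers are shares of 200 mm and turn numbers shares of pi/2 rad, none past 1 either way. Its arguments: {"type":"object","properties":{"commands":{"type":"string"}},"required":["commands"]}

```bash
mkdir -p pics; cat > h.py <<'E'
import numpy as np, cv2
from rig import env
def cam(n):
    c=env.read_camera(n); np.savez('%s.npz'%n,**c); return c
def load(n): return dict(np.load('%s.npz'%n))
def cloud(c):
    h,w=c['range_z'].shape; f=h/2/np.tan(np.radians(c['fov_y'])/2)
    K=np.array([[f,0,c['cx']],[0,f,c['cy']],[0,0,1.]])
    u,v=np.meshgrid(np.arange(w),np.arange(h))
    p=cv2.undistortPoints(np.stack([u,v],-1).reshape(-1,1,2).astype(np.float64),K,np.array([float(c['k1']),0,0,0])).reshape(h,w,2)
    z=c['range_z'][...,None]; P=np.concatenate([p*z,z],-1)
    T=c['world_from_camera']; W=P@T[:3,:3].T+T[:3,3]; W[c['range_z']==0]=np.nan; return W
E
python3 - <<'E'
from h import *
for n in('scene','top'):
    c=cam(n); cv2.imwrite('pics/%s0.png'%n,c['image'][...,::-1]); print(n,c['world_from_camera'].round(3).tolist(),c['fov_y'],c['k1'])
s=env.get_state(); print(s)
E
```

```text
scene [[-0.823, -0.417, 0.386, -0.089], [-0.568, 0.581, -0.583, 0.82], [0.019, -0.699, -0.715, 1.155], [0.0, 0.0, 0.0, 1.0]] 45.73226147889056 -0.03723907497391424
top [[-0.006, -0.988, 0.152, 0.283], [-1.0, 0.007, 0.003, -0.062], [-0.004, -0.152, -0.988, 1.448], [0.0, 0.0, 0.0, 1.0]] 49.15342990397654 0.04252651066682367
{'time': 0.1, 'joint_positions': array([67.94230202, 30.77415295, -0.25243275, 88.16189391,  0.14849099,
       61.15125341, -4.08023512]), 'dq': array([-0.10587483, -0.13687776, -0.09652482, -0.13404754, -0.06603608,
       -0.08303311,  0.08315882]), 'effort': array([ 3.27309433e-03, -5.72087681e+01,  9.94435586e-01, -2.52233040e+01,
       -5.61333681e-02,  1.34217276e-02,  1.25381194e-05]), 'tcp_pos': array([ 0.20352306, -0.61676251,  0.23793711]), 'tcp_rot': array([-1.79913302e+02,  6.98210886e-03,  1.82662000e+01]), 'contact_force': array([ 0.45743608,  0.03162567, -0.06608641]), 'moment': array([ 0.02304677, -0.03406916, -0.00399003]), 'grip_force': 0.0, 'gripper_width': 0.08775759125963639}
```

View pics/scene0.png

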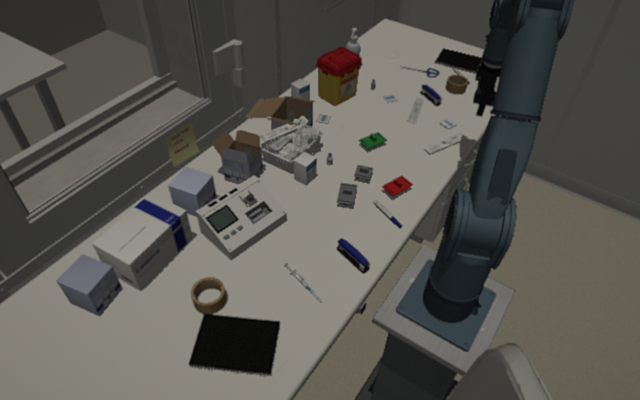

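View pics/top0.png

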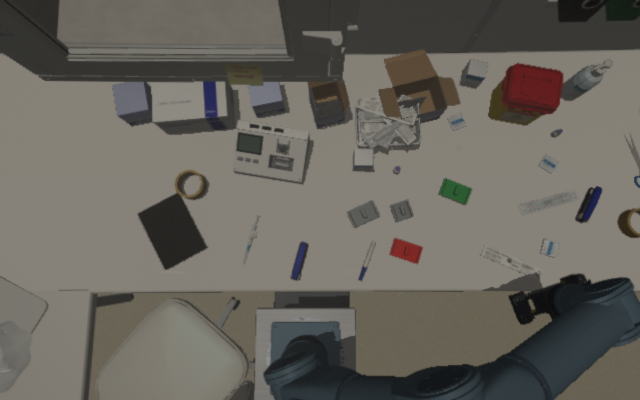

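The scene and top views show two grey covers, at top pixels (363,214) and (402,210). The one at (363,214) looks longer, so it fits the description. The green (455,191) and red (406,251) ones aren't meant. The recorder is at (272,152), with its bay near (282,161) and lock near (283,146). I'll confirm in an enlarged crop.

```bash
python3 - <<'E'
from h import *
c=load('top'); im=c['image'][...,::-1]
a=cv2.resize(im[115:190,225:320],None,fx=6,fy=6,interpolation=cv2.INTER_CUBIC)
b=cv2.resize(im[190:235,340:420],None,fx=6,fy=6,interpolation=cv2.INTER_CUBIC)
a=a[:, :570]; o=np.zeros((600,800,3),np.uint8); 
a=cv2.resize(a,(400,316)); b=cv2.resize(b,(480,270)); o[:316,:400]=a;o[320:590,:480]=b
cv2.imwrite('pics/crop1.png',o)
W=cloud(c); g=im.astype(int)
# height-based segmentation of covers
R=W[190:240,335:425]; z=R[...,2]
m=((z>0.012)&(z<0.06)).astype(np.uint8)
n,l,st,ce=cv2.connectedComponentsWithStats(m)
for i in range(1,n):
    if st[i,4]<60: continue
    P=R[l==i]; r=cv2.minAreaRect((P[:,:2]*1000).astype(np.float32)); q=P[P[:,2]>0.036]
    print(st[i],r,np.median(P[:,2]),'rib',len(q),q.mean(0).round(4) if len(q) else 0, cv2.minAreaRect((q[:,:2]*1000).astype(np.float32)) if len(q)>3 else 0)
print('table z',np.nanmedian(W[220:280,200:230,2]))
# recorder
R=W[115:190,225:320]; z=R[...,2]
m=z>0.02; P=R[m]; print('rec',cv2.minAreaRect((P[:,:2]*1000).astype(np.float32)),P[:,2].max())
E
```

```text
[ 55   9  24  23 344] ((462.5251770019531, -316.19342041015625), (57.29601287841797, 63.76008605957031), 18.151931762695312) 0.026592591327814996 rib 39 [ 0.4616 -0.3156  0.0451] ((462.6170349121094, -316.0257263183594), (28.517915725708008, 13.019265174865723), 18.388036727905273)
[ 12  10  33  28 513] ((452.6683349609375, -190.73243713378906), (57.90534210205078, 95.26556396484375), 24.32936668395996) 0.02648053121395999 rib 36 [ 0.4518 -0.1904  0.045 ] ((452.3307189941406, -190.89442443847656), (29.12281608581543, 12.242423057556152), 19.765962600708008)
table z 0.0011240901116428281
rec ((675.4578247070312, 115.38231658935547), (317.4409484863281, 224.10791015625), 86.15580749511719) 0.13019885751227567
```

View pics/crop1.png

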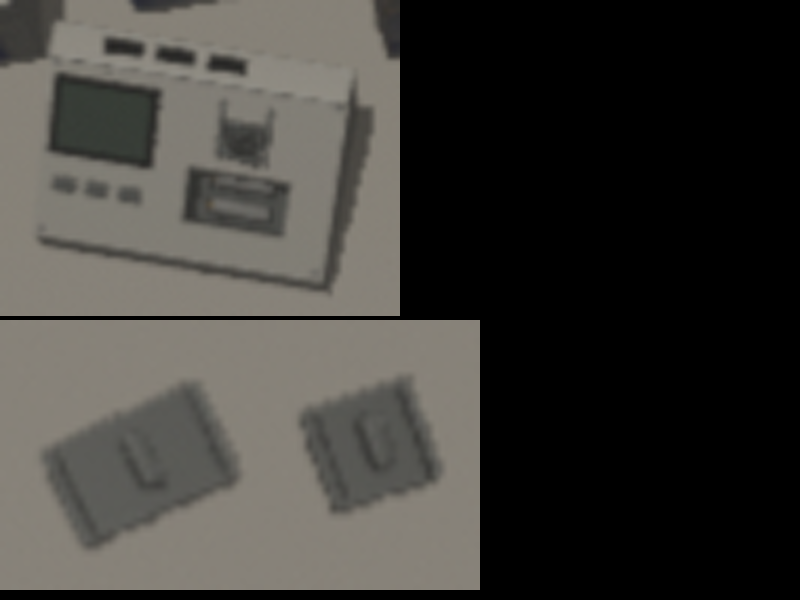

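Crop: lower left is the longer cover (95 x 58 mm, centred on (363,214)), and the right one is the 64 mm short cover, so the longer one is confirmed. The bay and lock on the recorder are clear. Next I'll fit the face plane and rectify it.

```bash
cat >> h.py <<'E'
def proj(c,X):
    T=np.linalg.inv(c['world_from_camera']); p=X@T[:3,:3].T+T[:3,3]; s=p[...,:2]/p[...,2:]
    s=s*(1+c['k1']*(s**2).sum(-1,keepdims=True)); f=200/np.tan(np.radians(c['fov_y'])/2)
    return s*f+np.array([c['cx'],c['cy']])
def rect(c,R,o,xr,yr,z=0.,st=.0005):
    # image rows: x descending, cols: y descending (metres)
    xs=np.arange(xr[1],xr[0],-st); ys=np.arange(yr[1],yr[0],-st); Y,X=np.meshgrid(ys,xs)
    W=o+np.stack([X,Y,np.full_like(X,z)],-1)@R.T; q=proj(c,W).astype(np.float32)
    return cv2.remap(c['image'],q[...,0],q[...,1],cv2.INTER_CUBIC)
E
python3 - <<'E'
from h import *
from scipy.spatial.transform import Rotation as Ro
t=np.radians(25)
outs=[]
for n,roi in(('top',(115,190,225,320)),('scene',(170,260,190,295))):
    c=load(n); W=cloud(c); P=W[roi[0]:roi[1],roi[2]:roi[3]].reshape(-1,3); P=P[np.isfinite(P).all(1)&(P[:,2]>.035)&(P[:,2]<.12)]
    rng=np.random.default_rng(0);best=0
    for k in range(800):
        a,b,d=P[rng.choice(len(P),3,0)]; nn=np.cross(b-a,d-a); L=np.linalg.norm(nn)
        if L<1e-5: continue
        nn/=L; nn*=np.sign(nn[2])
        if abs(nn[2]-np.cos(t))>.03: continue
        i=abs((P-a)@nn)<.003
        if i.sum()>best: best=i.sum();I=i
    for _ in range(3):
        m=P[I].mean(0); nn=np.linalg.svd(P[I]-m)[2][2]; nn*=np.sign(nn[2]); I=abs((P-m)@nn)<.0025
    print(n,best,len(P),'n',nn.round(4),'slope',np.degrees(np.arccos(nn[2])),'yaw',np.degrees(np.arctan2(-nn[1],-nn[0])))
    print(cv2.minAreaRect((P[I][:,:2]*1000).astype(np.float32)), 'plane d',nn@m)
    if n=='top': yaw=np.radians(-9.4); 
    # plane with nominal slope & yaw: find origin approx
    R=Ro.from_euler('zy',[yaw,-t]).as_matrix()
    print('R nz',R[:,2].round(4))
    # origin guess near pixel of bay centre
    d=R[:,2]@np.median(P[I],0)
    d=np.median(P[I]@R[:,2])
    o=np.array([.66,.06,0]); 
    o[2]=.062; print('d nominal',d)
    if n=='top': o0=W[163,277]; 
    # place o on plane at height .062 near pixel-derived y
    c0=np.array([282,161]) if n=='top' else np.array([259,211])
    w=W[c0[1],c0[0]].copy(); A=np.array([R[:,2],[0,0,1],R[:,1]]); o=np.linalg.solve(A,[d,.062,R[:,1]@w]); print('o',o)
    if n=='top': oo=o
    outs.append(rect(c,R,oo,(-.07,.11),(-.09,.17)))
o=np.vstack(outs)[...,::-1]; print(o.shape)
np.savez('bay.npz',R=R,o=oo)
o=cv2.resize(np.clip(o.astype(int)*1.5,0,255).astype(np.uint8),None,fx=.83,fy=.83); cv2.imwrite('pics/rect1.png',o); print(o.shape)
E
```

```text
top 1962 3629 n [-0.4105  0.067   0.9094] slope 24.57644832828667 yaw -9.268168137387807
((652.9112548828125, 130.06817626953125), (269.66680908203125, 149.95211791992188), 79.87129974365234) plane d -0.1899823925014406
R nz [-0.4226  0.      0.9063]
d nominal -0.20643002609730612
o [0.62141448 0.07423443 0.062     ]
scene 2031 4728 n [-0.4216  0.0678  0.9043] slope 25.27689260169986 yaw -9.140353023920722
((645.6802978515625, 114.62747192382812), (233.50390625, 146.1294708251953), 79.92113494873047) plane d -0.19878293116928614
R nz [-0.4226  0.      0.9063]
d nominal -0.20849881347210472
o [0.62630965 0.06124097 0.062     ]
(720, 520, 3)
(598, 432, 3)
```

View pics/rect1.png

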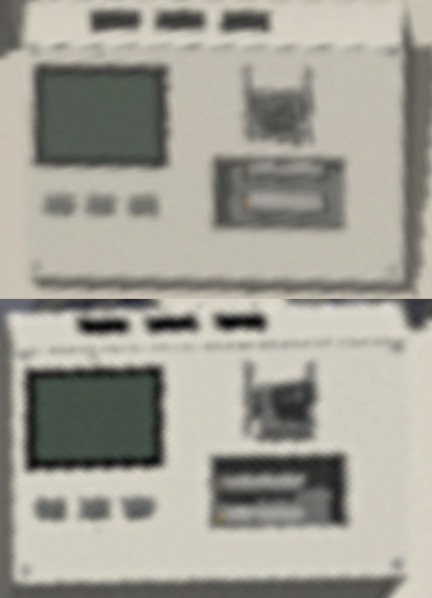

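The rectified faces from both cameras show the bay, lock and screen clearly. My Euler order was wrong (it should be intrinsic), so I'll fix that and fit the bay edges sub-pixel in both cameras.

```bash
python3 - <<'E'
from h import *
from scipy.spatial.transform import Rotation as Ro
from scipy.optimize import minimize
t=np.radians(25)
R=Ro.from_euler('ZY',[np.radians(-9.2),-t]).as_matrix()
for n,roi in(('top',(115,190,225,320)),('scene',(170,260,190,295))):
    c=load(n);W=cloud(c);P=W[roi[0]:roi[1],roi[2]:roi[3]].reshape(-1,3);P=P[np.isfinite(P).all(1)]
    v=P@R[:,2]; h,e=np.histogram(v,np.arange(-.25,-.1,.001)); k=e[h.argmax()]+.0005; d=np.median(v[abs(v-k)<.004])
    f=200/np.tan(np.radians(c['fov_y'])/2)
    c0=(282,161) if n=='top' else (259,211)
    w=W[c0[1],c0[0]]; o0=np.linalg.solve(np.array([R[:,2],[0,0,1],R[:,1]]),[d,.062,R[:,1]@w])
    g=cv2.cvtColor(c['image'],cv2.COLOR_RGB2GRAY).astype(np.float32)
    def samp(o,Rb,x,y):
        q=proj(c,o+np.stack([x,y,0*x],-1)@Rb.T).astype(np.float32); return cv2.remap(g,q[None,:,0],q[None,:,1],cv2.INTER_LINEAR)[0]
    # edge points: for each side scan outward profile, find half-level crossing
    def cost(p,full=False):
        Rb=R@Ro.from_euler('z',p[2]).as_matrix(); o=o0+R[:,0]*p[0]+R[:,1]*p[1]; s=0
        u=np.linspace(-.034,.034,60); w_=np.linspace(-.017,.017,40)
        for off,wt in((.003,1),(.002,1),(.0045,1)):
            for sg in(-1,1):
                s+=(samp(o,Rb,sg*(.022+off)+0*u,u)-samp(o,Rb,sg*(.022-off)+0*u,u)).mean()
                s+=(samp(o,Rb,w_,sg*(.040+off)+0*w_)-samp(o,Rb,w_,sg*(.040-off)+0*w_)).mean()
        return -s
    gr=[(cost((a,b,0)),a,b) for a in np.arange(-.03,.031,.002) for b in np.arange(-.03,.031,.002)]
    b=min(gr); r=minimize(cost,(b[1],b[2],0),method='Nelder-Mead',options=dict(initial_simplex=[(b[1],b[2],0),(b[1]+.002,b[2],0),(b[1],b[2]+.002,0),(b[1],b[2],.03)],xatol=1e-5,fatol=1e-3))
    o=o0+R[:,0]*r.x[0]+R[:,1]*r.x[1]; print(n,'d',d,'o',o.round(4),'dyaw',np.degrees(r.x[2]).round(2),r.fun, 'mm/px',1000*1.3/f)
    # lock knob: highest points above face near x .056
    L=(P-o)@R; m=(abs(L[:,1])<.016)&(L[:,0]>.035)&(L[:,0]<.085)&(L[:,2]>.018)
    print('knob',m.sum(),L[m].mean(0).round(4),L[m].min(0).round(3),L[m].max(0).round(3))
    # refined covers, other camera too
    C=W.reshape(-1,3); m=(C[:,0]>.38)&(C[:,0]<.53)&(C[:,1]>-.26)&(C[:,1]<-.12)&(C[:,2]>.016)&(C[:,2]<.06); Q=C[m]
    rr=cv2.minAreaRect((Q[:,:2]*1000).astype(np.float32)); q=Q[Q[:,2]>.036]; print('cover',len(Q),rr,'rib',q.mean(0).round(4),len(q),'flange z',np.median(Q[Q[:,2]<.034][:,2]))
E
```

```text
top d -0.19457284926567747 o [0.6155 0.077  0.0629] dyaw -0.56 -527.2102661132812 mm/px 2.972737622003032
knob 28 [ 0.0536 -0.0022  0.0277] [ 0.046 -0.011  0.02 ] [0.06  0.007 0.033]
cover 513 ((452.6683349609375, -190.73243713378906), (57.90534210205078, 95.26556396484375), 24.32936668395996) rib [ 0.4518 -0.1904  0.045 ] 36 flange z 0.026165041194352368
scene d -0.19574150877810792 o [0.6153 0.0792 0.0613] dyaw -0.66 -786.3377685546875 mm/px 2.7411806712066387
knob 32 [0.0524 0.0009 0.0262] [ 0.045 -0.01   0.019] [0.06  0.01  0.033]
cover 351 ((452.7792053222656, -188.29171752929688), (57.672760009765625, 103.34815979003906), 24.114482879638672) rib [ 0.4508 -0.1857  0.0427] 37 flange z 0.02416285556740072
```

The bay origin is about (0.615, 0.078, 0.062) with yaw about -9.8°. The cover is at about (0.4527, -0.1896) with yaw 24.3°. Moving above the cover now.

Call:
drive_tool:
  commands: "0.1 0.13 0 0 0 0 -1; 0.2 0.26 0 0 0 0 -1; 0.3 0.39 0 0 0 0 -1; 0.4 0.52 0 0 0 0 -1; 0.5 0.65 0 0 0 0 -1; 0.6 0.78 0 0 0 0 -1; 0.7 0.9 0 0 0 0 -1; 0.8 1 0 0 0 0 -1; 0.8 1 0 0 0 0 -1"

```text
time: 0.85
tcp_pos: [0.3687, -0.4117, 0.2386]
tcp_rot: [-179.9, -0.2, 18.8]
contact_force: [0.2, 0.1, 0.5]
gripper_width: 0.0879
grip_force: 0.0
```

Call:
drive_tool:
  commands: "0.06 0.13 0 0 0 0.01 -1; 0.12 0.26 0 0 0 0.02 -1; 0.18 0.39 0 0 0 0.03 -1; 0.24 0.52 0 0 0 0.04 -1; 0.3 0.65 0 0 0 0.05 -1; 0.36 0.78 0 0 0 0.06 -1; 0.4 0.9 -0.1 0 0 0.065 -1; 0.44 1 -0.2 0 0 0.067 -1; 0.44 1 -0.2 0 0 0.067 -1; 0.44 1 -0.2 0 0 0.067 -1"

```text
time: 1.68
tcp_pos: [0.4511, -0.2163, 0.1978]
tcp_rot: [-179.9, 0.1, 24.4]
contact_force: [0.5, -0.8, -0.9]
gripper_width: 0.0881
grip_force: 0.0
```

```bash
cat >> h.py <<'E'
from scipy.spatial.transform import Rotation as Ro
def delta(pos,rpy,cur=None):
    s=env.get_state(); a=Ro.from_euler('xyz',s['tcp_rot'],degrees=True); b=Ro.from_euler('xyz',rpy,degrees=True)
    print('t',s['time'],'tcp',s['tcp_pos'].round(4),s['tcp_rot'].round(2),'F',s['contact_force'].round(1),'w',round(float(s['gripper_width']),4),'grip',round(float(s['grip_force']),1))
    print('cmd',((np.array(pos)-s['tcp_pos'])/.2).round(4),((b*a.inv()).as_rotvec()/(np.pi/2)).round(4))
E
python3 -c "
from h import *
delta([.4527,-.1896,.08],[180,0,24.3])"
```

```text
t 1.6833 tcp [ 0.4511 -0.2163  0.1978] [-1.7989e+02  1.0000e-01  2.4430e+01] F [ 0.5 -0.8 -0.9] w 0.0881 grip 0.0
cmd [ 0.0078  0.1335 -0.5888] [-0.0007 -0.0015 -0.0015]
```

Call:
drive_tool:
  commands: "0 0.06 -0.1 0 0 0 -1; 0.01 0.13 -0.25 0 0 0 -1; 0.01 0.13 -0.4 0 0 0 -1; 0.01 0.13 -0.5 0 0 0 -1; 0.01 0.13 -0.58 0 0 0 -1; 0.01 0.13 -0.58 0 0 0 -1; 0.01 0.13 -0.58 0 0 0 -1"

```text
time: 2.27
tcp_pos: [0.4534, -0.1927, 0.0829]
tcp_rot: [180.0, 0.1, 24.2]
contact_force: [0.8, -0.5, -0.1]
gripper_width: 0.088
grip_force: 0.0
```

```bash
python3 - <<'E'
from h import *
delta([.4527,-.1896,.0275],[180,0,24.3])
c=cam('scene'); im=c['image'][150:240,290:440,::-1]; cv2.imwrite('pics/g1.png',cv2.resize(im,None,fx=5,fy=5,interpolation=cv2.INTER_CUBIC))
E
```

```text
t 2.2667 tcp [ 0.4534 -0.1927  0.0829] [1.7999e+02 6.0000e-02 2.4190e+01] F [ 0.8 -0.5 -0.1] w 0.088 grip 0.0
cmd [-0.0034  0.0156 -0.2771] [ 0.0003 -0.0005  0.0012]
```

View pics/g1.png

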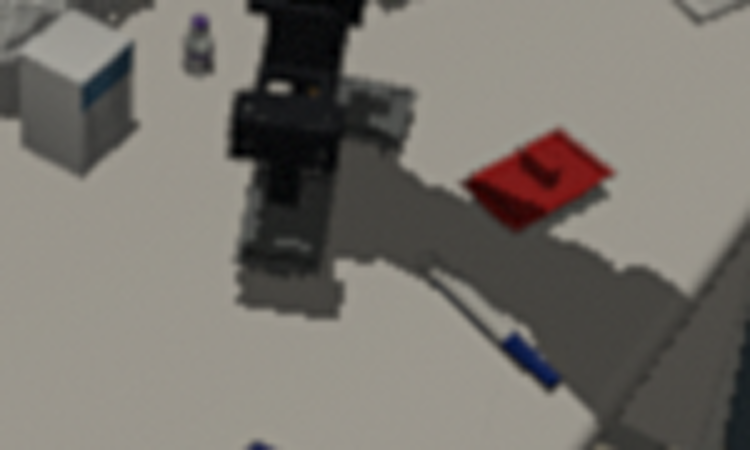

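The gripper straddles the long cover (near (285,200) in the crop), and the short cover at (380,105), carton and vial are clear. Descending, then closing.

Call:
drive_tool:
  commands: "0 0.01 -0.08 0 0 0 -1; 0 0.01 -0.16 0 0 0 -1; 0 0.01 -0.22 0 0 0 -1; 0 0.01 -0.25 0 0 0 -1; 0 0.01 -0.27 0 0 0 -1; 0 0.01 -0.27 0 0 0 -1; 0 0.01 -0.27 0 0 0 -1"

```text
time: 2.9
tcp_pos: [0.4543, -0.1897, 0.0295]
tcp_rot: [179.9, -0.0, 24.3]
contact_force: [-0.1, -0.2, -0.5]
gripper_width: 0.0884
grip_force: 0.0
```

Call:
drive_tool:
  commands: "0 0 0 0 0 0 0; 0 0 0 0 0 0 0.4; 0 0 0 0 0 0 0.7; 0 0 0 0 0 0 1; 0 0 0 0 0 0 1; 0 0 0 0 0 0 1; 0 0 0 0 0 0 1; 0 0 0 0 0 0 1; 0 0 0 0 0 0 1"

```text
time: 3.65
tcp_pos: [0.4537, -0.1892, 0.0287]
tcp_rot: [-180.0, 0.0, 24.3]
contact_force: [0.9, -0.5, 0.4]
gripper_width: 0.0301
grip_force: 0.0
```

Call:
drive_tool:
  commands: "0 0 -0.01 0 0 0 1; 0 0 -0.01 0 0 0 1; 0 0 -0.01 0 0 0 1; 0 0 -0.01 0 0 0 1; 0 0 -0.01 0 0 0 1; 0 0 -0.01 0 0 0 1; 0 0 -0.01 0 0 0 1"

```text
time: 4.23
tcp_pos: [0.4537, -0.1893, 0.0267]
tcp_rot: [180.0, 0.0, 24.3]
contact_force: [0.3, -0.4, -0.8]
gripper_width: 0.0118
grip_force: 30.0
```

Call:
drive_tool:
  commands: "0 0 0.05 0 0 0 1; 0 0 0.15 0 0 0 1; 0 0 0.3 0 0 0 1; 0 0 0.45 0 0 0 1; 0 0 0.6 0 0 0 1; 0 0 0.75 0 0 0 1; 0 0 0.9 0 0 0 1; 0 0 0.9 0 0 0 1"

```text
time: 4.9
tcp_pos: [0.4569, -0.1903, 0.2128]
tcp_rot: [179.6, -0.4, 24.3]
contact_force: [0.8, 0.0, -0.8]
gripper_width: 0.0119
grip_force: 30.0
```

```bash
python3 - <<'E'
from h import *
R=Ro.from_euler('ZY',[-9.8,-25],degrees=True).as_matrix(); o=np.array([.6154,.0781,.062])
print(Ro.from_matrix(R@np.diag([1,-1,-1])).as_euler('xyz',degrees=True))
p=o+R@[0,0,.10]; print(p)
delta(p,[180,-25,-9.8])
p=o+R@[0,0,.10]; delta([p[0],p[1],.25],[180,-25,-9.8])
E
```

```text
[180.  -25.   -9.8]
[0.57375486 0.08529336 0.15263078]
t 4.9 tcp [ 0.4569 -0.1903  0.2128] [179.6   -0.4   24.29] F [ 0.8  0.  -0.8] w 0.0119 grip 30.0
cmd [ 0.5845  1.3779 -0.3009] [ 0.0394 -0.2746 -0.3718]
t 4.9 tcp [ 0.4569 -0.1903  0.2128] [179.6   -0.4   24.29] F [ 0.8  0.  -0.8] w 0.0119 grip 30.0
cmd [0.5845 1.3779 0.1859] [ 0.0394 -0.2746 -0.3718]
```

Call:
drive_tool:
  commands: "0.05 0.12 0 0.004 -0.027 -0.037 1; 0.1 0.24 0 0.008 -0.055 -0.075 1; 0.15 0.36 0 0.012 -0.082 -0.112 1; 0.2 0.48 0 0.016 -0.11 -0.149 1; 0.25 0.6 0 0.02 -0.138 -0.186 1; 0.3 0.72 0 0.024 -0.165 -0.223 1; 0.35 0.84 0 0.028 -0.192 -0.26 1; 0.4 0.96 0 0.032 -0.22 -0.298 1; 0.44 1 0 0.036 -0.247 -0.335 1; 0.44 1 0 0.04 -0.275 -0.372 1; 0.44 1 0 0.04 -0.275 -0.372 1; 0.44 1 0 0.04 -0.275 -0.372 1"

```text
time: 5.9
tcp_pos: [0.5407, 0.0112, 0.2064]
tcp_rot: [-179.7, -24.5, -9.5]
contact_force: [1.0, 0.4, -0.0]
gripper_width: 0.0116
grip_force: 30.0
```

```bash
python3 - <<'E'
from h import *
R=Ro.from_euler('ZY',[-9.8,-25],degrees=True).as_matrix(); o=np.array([.6154,.0781,.062])
delta(o+R@[0,0,.07],[180,-25,-9.8])
E
```

```text
t 5.9 tcp [0.5407 0.0112 0.2064] [-179.67  -24.53   -9.53] F [ 1.   0.4 -0. ] w 0.0116 grip 30.0
cmd [ 0.2275  0.3596 -0.4048] [-0.0041 -0.0046 -0.0046]
```

Call:
drive_tool:
  commands: "0.03 0.06 0 -0.001 -0.001 -0.001 1; 0.08 0.14 -0.05 -0.002 -0.002 -0.002 1; 0.13 0.22 -0.1 -0.004 -0.004 -0.004 1; 0.18 0.3 -0.18 -0.004 -0.004 -0.004 1; 0.22 0.36 -0.28 -0.004 -0.004 -0.004 1; 0.228 0.36 -0.36 -0.004 -0.004 -0.004 1; 0.228 0.36 -0.405 -0.004 -0.004 -0.004 1; 0.228 0.36 -0.405 -0.004 -0.004 -0.004 1; 0.228 0.36 -0.405 -0.004 -0.004 -0.004 1; 0.228 0.36 -0.405 -0.004 -0.004 -0.004 1"

```text
time: 6.73
tcp_pos: [0.5878, 0.0817, 0.1267]
tcp_rot: [-179.9, -25.1, -10.1]
contact_force: [0.3, -0.5, -0.8]
gripper_width: 0.0118
grip_force: 30.0
```

```bash
python3 - <<'E'
from h import *
R=Ro.from_euler('ZY',[-9.8,-25],degrees=True).as_matrix(); o=np.array([.6154,.0781,.062])
delta(o+R@[0,0,.07],[180,-25,-9.8])
ims=[]
for n,b in(('top',(115,190,225,325)),('scene',(165,240,210,310))):
    c=cam(n); ims.append(cv2.resize(c['image'][b[0]:b[1],b[2]:b[3],::-1],None,fx=4,fy=4,interpolation=cv2.INTER_CUBIC))
    W=cloud(c).reshape(-1,3); L=(W-o)@R
    m=(abs(L[:,0])<.045)&(abs(L[:,1])<.065)&(L[:,2]>.058)&(L[:,2]<.074)
    Q=L[m]; print(n,m.sum(),'z',np.median(Q[:,2]),cv2.minAreaRect((Q[:,:2]*1000).astype(np.float32)),(Q.min(0)*1000).round(1),(Q.max(0)*1000).round(1))
cv2.imwrite('pics/b1.png',np.hstack(ims))
E
```

```text
t 6.7333 tcp [0.5878 0.0817 0.1267] [-179.86  -25.11  -10.11] F [ 0.3 -0.5 -0.8] w 0.0118 grip 30.0
cmd [-0.0078  0.0072 -0.0061] [-0.0011  0.0014  0.0029]
top 170 z 0.06917005068260512 ((3.6289424896240234, -3.7713394165039062), (95.014404296875, 56.714805603027344), 88.39037322998047) [-25.7 -50.8  60.1] [32.3 43.  73.4]
scene 163 z 0.06813606464909613 ((1.6225624084472656, 0.45374298095703125), (95.42300415039062, 58.586669921875), 89.36014556884766) [-28.1 -47.2  61.7] [30.9 48.4 73.7]
```

View pics/b1.png

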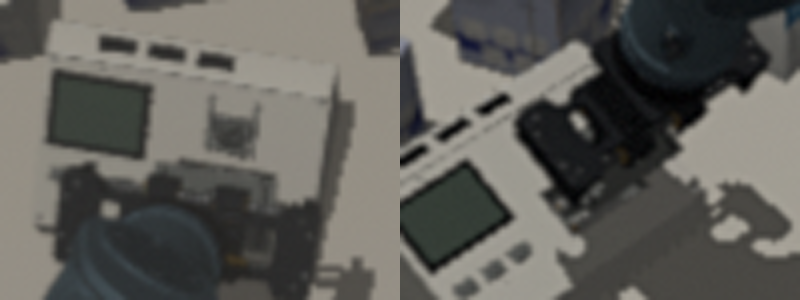

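The cover hangs just above the bay, and measured camera offsets are about +2.3 mm in x and -1.5 mm in y. Correcting those while lowering to just above the face.

Call:
drive_tool:
  commands: "-0.009 0.009 -0.005 0 0.001 0.003 1; 0.008 0.006 -0.042 0 0.001 0.003 1; 0.025 0.003 -0.08 0 0.001 0.003 1; 0.042 0 -0.117 0 0.001 0.003 1; 0.059 -0.003 -0.154 0 0.001 0.003 1; 0.076 -0.006 -0.191 0 0.001 0.003 1; 0.076 -0.006 -0.191 0 0.001 0.003 1; 0.076 -0.006 -0.191 0 0.001 0.003 1; 0.076 -0.006 -0.191 0 0.001 0.003 1; 0.076 -0.006 -0.191 0 0.001 0.003 1"

```text
time: 7.67
tcp_pos: [0.6065, 0.0826, 0.0949]
tcp_rot: [179.8, -24.2, -9.7]
contact_force: [0.0, 1.1, -0.7]
gripper_width: 0.0121
grip_force: 30.0
```

```bash
cat >> h.py <<'E'
RB=Ro.from_euler('ZY',[-9.8,-25],degrees=True).as_matrix(); OB=np.array([.6154,.0781,.062])
def bay(t):
    s=env.get_state(); print('bay tcp',((s['tcp_pos']-OB)@RB*1000).round(1),'F bay',(s['contact_force']@RB).round(1),'M',(s['moment']@RB).round(2)); delta(OB+RB@np.array(t),[180,-25,-9.8])
E
python3 -c "
from h import *
bay([0,0,.03])
for n in('top','scene'):
    W=cloud(cam(n)).reshape(-1,3); L=(W-OB)@RB
    m=(abs(L[:,0])<.045)&(abs(L[:,1])<.065)&(L[:,2]>.018)&(L[:,2]<.034)
    Q=L[m]; print(n,m.sum(),'z',np.median(Q[:,2]),cv2.minAreaRect((Q[:,:2]*1000).astype(np.float32)))
"
```

```text
bay tcp [ 5.2  3.  33.9] F bay [-0.4  1.1 -0.5] M [ 0.06  0.46 -0.  ]
t 7.6667 tcp [0.6065 0.0826 0.0949] [179.81 -24.16  -9.68] F [ 0.   1.1 -0.7] w 0.0121 grip 30.0
cmd [-0.0178 -0.0119 -0.0285] [ 0.0003 -0.0096 -0.0004]
top 105 z 0.03117272109274742 ((6.388721466064453, 0.4708290100097656), (94.47190856933594, 57.181129455566406), 89.38497924804688)
scene 139 z 0.03130327252491237 ((-11.306350708007812, -1.3121109008789062), (81.79777526855469, 79.54488372802734), 54.85374450683594)
```

Call:
drive_tool:
  commands: "0 0 0 0 0 0 1; 0 0 0 0 0 0 1"

```text
time: 7.93
tcp_pos: [0.6065, 0.0827, 0.0949]
tcp_rot: [179.8, -24.2, -9.7]
contact_force: [0.6, 0.9, -0.3]
gripper_width: 0.0121
grip_force: 30.0
```

```bash
python3 -c "
from h import *
bay([0,0,.03]); s=env.get_state(); print(s['joint_positions'].round(1),s['dq'].round(1))
ims=[]
for n,b in(('top',(115,190,225,325)),('scene',(165,240,210,310))):
    c=cam(n); ims.append(cv2.resize(c['image'][b[0]:b[1],b[2]:b[3],::-1],None,fx=4,fy=4,interpolation=cv2.INTER_CUBIC))
cv2.imwrite('pics/b2.png',np.hstack(ims))
"
```

```text
bay tcp [ 5.3  3.1 33.8] F bay [ 0.2  0.9 -0.5] M [ 0.01  0.43 -0.05]
t 7.9333 tcp [0.6065 0.0827 0.0949] [179.81 -24.16  -9.67] F [ 0.6  0.9 -0.3] w 0.0121 grip 30.0
cmd [-0.0182 -0.0124 -0.0284] [ 0.0003 -0.0095 -0.0005]
[ -24.    31.3    7.5  119.2   41.9   11.  -158. ] [ 0.   0.1  0.  -0.  -0.1  0.   0. ]
```

Joints 6 and 7 are at their limits (11° and -158°), so this wrist turn can't reach the pose. The cover may go in half a turn round, so I'll rise, level the tool, turn 180° and retry.

Call:
drive_tool:
  commands: "-0.03 0.01 0.08 0 0 0 1; -0.07 0.01 0.17 0 0 0 1; -0.1 0.02 0.26 0 0 0 1; -0.14 0.02 0.36 0.01 0.06 0 1; -0.17 0.02 0.45 0.02 0.12 0 1; -0.2 0.02 0.5 0.03 0.18 0 1; -0.2 0.02 0.55 0.04 0.24 0 1; -0.2 0.02 0.55 0.047 0.27 0 1; -0.2 0.02 0.55 0.047 0.27 0 1; -0.2 0.02 0.55 0.047 0.27 0 1"

```text
time: 8.87
tcp_pos: [0.5666, 0.0861, 0.2041]
tcp_rot: [179.9, 0.5, -9.8]
contact_force: [0.3, -0.5, -0.6]
gripper_width: 0.0117
grip_force: 30.0
```

```bash
python3 -c "
from h import *
bay([0,0,.03]); s=env.get_state(); print(s['joint_positions'].round(1))
"
```

```text
bay tcp [ 15.3  -0.4 149.6] F bay [ 0.  -0.4 -0.7] M [-0.02  0.01 -0.08]
t 8.8667 tcp [0.5666 0.0861 0.2041] [179.86   0.48  -9.76] F [ 0.3 -0.5 -0.6] w 0.0117 grip 30.0
cmd [ 0.1813 -0.0291 -0.5743] [-4.660e-02 -2.793e-01 -1.000e-04]
[   1.3   27.1  -19.   100.6   10.4   54.5 -121.7]
```

Call:
drive_tool:
  commands: "0 0 0 0 0 0.075 1; 0 0 0 0 0 0.15 1; 0 0 0 0 0 0.225 1; 0 0 0 0 0 0.3 1; 0 0 0 0 0 0.375 1; 0 0 0 0 0 0.45 1; 0 0 0 0 0 0.525 1; 0 0 0 0 0 0.6 1; 0 0 0 0 0 0.675 1; 0 0 0 0 0 0.75 1; 0 0 0 0 0 0.825 1; 0 0 0 0 0 0.9 1"

```text
time: 9.87
tcp_pos: [0.5651, 0.0873, 0.2039]
tcp_rot: [179.9, 0.6, 71.8]
contact_force: [-0.4, -0.2, -0.3]
gripper_width: 0.012
grip_force: 30.0
```

Call:
drive_tool:
  commands: "0 0 0 0 0 0.075 1; 0 0 0 0 0 0.15 1; 0 0 0 0 0 0.225 1; 0 0 0 0 0 0.3 1; 0 0 0 0 0 0.375 1; 0 0 0 0 0 0.45 1; 0 0 0 0 0 0.525 1; 0 0 0 0 0 0.6 1; 0 0 0 0 0 0.675 1; 0 0 0 0 0 0.75 1; 0 0 0 0 0 0.825 1; 0 0 0 0 0 0.9 1"

```text
time: 10.87
tcp_pos: [0.5652, 0.0873, 0.2039]
tcp_rot: [180.0, 0.6, 152.8]
contact_force: [0.1, 0.2, -1.3]
gripper_width: 0.012
grip_force: 30.0
```

```bash
sed -i 's/delta(OB+RB@np.array(t),\[180,-25,-9.8\])/delta(OB+RB@np.array(t),RT); print("J",s["joint_positions"].round(1))/; s/^def bay/RT=Ro.from_matrix(RB@np.diag([-1,1,-1.])).as_euler("xyz",degrees=True)\ndef bay/' h.py; python3 -c "
from h import *
bay([0,0,.07])
"
```

```text
bay tcp [ 13.7   0.6 150.2] F bay [-0.4  0.2 -1.2] M [ 0.02 -0.12 -0.03]
t 10.8667 tcp [0.5652 0.0873 0.2039] [179.96   0.56 152.79] F [ 0.1  0.2 -1.3] w 0.012 grip 30.0
cmd [ 0.1054 -0.0211 -0.3922] [-0.087  -0.2583  0.1904]
J [ 25.8  36.4 -55.2 100.2  34.3  61.3  21.5]
```

Call:
drive_tool:
  commands: "0 0 0 -0.01 -0.03 0.025 1; 0 0 0 -0.02 -0.065 0.05 1; 0 0 0 -0.03 -0.1 0.075 1; 0 0 0 -0.045 -0.135 0.1 1; 0 0 0 -0.06 -0.17 0.13 1; 0 0 0 -0.07 -0.21 0.155 1; 0 0 0 -0.087 -0.258 0.19 1; 0 0 0 -0.087 -0.258 0.19 1; 0 0 0 -0.087 -0.258 0.19 1; 0 0 0 -0.087 -0.258 0.19 1"

```text
time: 11.7
tcp_pos: [0.5665, 0.0869, 0.2048]
tcp_rot: [179.7, 24.9, 169.6]
contact_force: [0.5, -0.0, -0.3]
gripper_width: 0.0119
grip_force: 30.0
```

```bash
python3 -c "
from h import *
bay([0,0,.07])
"
```

```text
bay tcp [ 15.3   0.4 150.4] F bay [ 0.3  0.1 -0.5] M [ 0.1   0.31 -0.01]
t 11.7 tcp [0.5665 0.0869 0.2048] [179.7   24.85 169.59] F [ 0.5 -0.  -0.3] w 0.0119 grip 30.0
cmd [ 0.0986 -0.019  -0.3967] [-0.0033 -0.0011  0.0054]
J [ 22.4  24.4 -51.1 119.2  59.4  37.5  10.5]
```

Call:
drive_tool:
  commands: "0.015 -0.003 -0.05 -0.001 0 0.001 1; 0.03 -0.005 -0.1 -0.002 0 0.003 1; 0.045 -0.008 -0.15 -0.003 -0.001 0.005 1; 0.06 -0.011 -0.2 -0.003 -0.001 0.005 1; 0.075 -0.014 -0.25 -0.003 -0.001 0.005 1; 0.09 -0.017 -0.31 -0.003 -0.001 0.005 1; 0.105 -0.02 -0.37 -0.003 -0.001 0.005 1; 0.12 -0.023 -0.43 -0.003 -0.001 0.005 1; 0.151 -0.028 -0.51 -0.003 -0.001 0.005 1; 0.151 -0.028 -0.51 -0.003 -0.001 0.005 1; 0.151 -0.028 -0.51 -0.003 -0.001 0.005 1; 0.151 -0.028 -0.51 -0.003 -0.001 0.005 1"

```text
time: 12.7
tcp_pos: [0.5972, 0.0813, 0.1032]
tcp_rot: [179.9, 25.1, 170.1]
contact_force: [0.3, -0.4, -0.8]
gripper_width: 0.0115
grip_force: 30.0
```

```bash
python3 -c "
from h import *
bay([0,0,.03])
for n in('top','scene'):
    c=cam(n); W=cloud(c).reshape(-1,3); L=(W-OB)@RB
    m=(abs(L[:,0])<.045)&(abs(L[:,1])<.065)&(L[:,2]>.034)&(L[:,2]<.049)
    Q=L[m]; print(n,m.sum(),'z',np.median(Q[:,2]),cv2.minAreaRect((Q[:,:2]*1000).astype(np.float32)))
"
```

```text
bay tcp [ 0.7  0.1 45.1] F bay [-0.  -0.4 -0.9] M [ 0.07  0.31 -0.  ]
t 12.7 tcp [0.5972 0.0813 0.1032] [179.94  25.06 170.12] F [ 0.3 -0.4 -0.8] w 0.0115 grip 30.0
cmd [ 0.0284 -0.0052 -0.07  ] [-0.0005  0.0008  0.0005]
J [ 14.3  36.  -40.7 118.9  80.3  33.5  -6.6]
top 173 z 0.044045953885311025 ((5.023967742919922, -1.7233543395996094), (96.32581329345703, 57.751399993896484), 88.48332214355469)
scene 128 z 0.04256428892057422 ((-18.849992752075195, -2.4456825256347656), (78.29426574707031, 71.72132873535156), 53.39281463623047)
```

```bash
python3 - <<'E'
from h import *
out=[]
for n,b in(('top',OB+np.array([.0001,-.0011,.0009])),('scene',OB+np.array([-.0001,.0011,-.0007]))):
    c=load(n); o=b+RB@[.0007,.0001,0]
    r=rect(c,RB,o,(-.06,.07),(-.085,.085),z=.0435,st=.00043)[...,::-1].copy()
    r=np.clip(r.astype(int)*1.8,0,255).astype(np.uint8)
    f=lambda x,y:(int((.085-y)/.00043),int((.07-x)/.00043))
    cv2.rectangle(r,f(.029,.048),f(-.029,-.048),(0,0,255),1)
    out.append(r)
cv2.imwrite('pics/c1.png',np.hstack(out)); print(np.hstack(out).shape)
E
```

```text
(303, 792, 3)
```

View pics/c1.png

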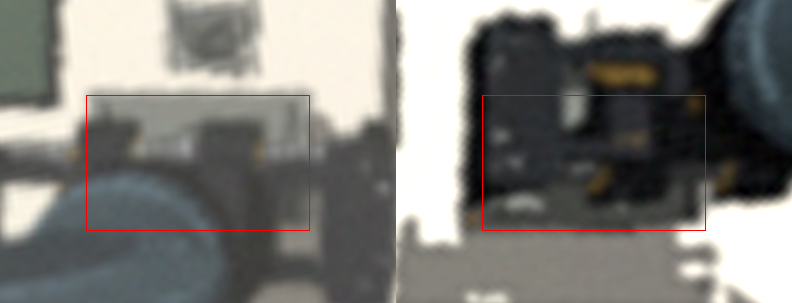

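The outlines drawn at the TCP position match the cover's visible edges within about 1–2 mm in both views, so it's centred in the grip. Lowering until the skirts enter the opening.

Call:
drive_tool:
  commands: "0.005 -0.001 -0.018 0 0 0 1; 0.012 -0.002 -0.035 0 0 0 1; 0.019 -0.003 -0.05 0 0 0 1; 0.026 -0.004 -0.065 0 0 0 1; 0.032 -0.005 -0.077 0 0 0 1; 0.038 -0.006 -0.09 0 0 0 1; 0.045 -0.008 -0.106 0 0 0 1; 0.045 -0.008 -0.106 0 0 0 1; 0.045 -0.008 -0.106 0 0 0 1"

```text
time: 13.55
tcp_pos: [0.6057, 0.0794, 0.0812]
tcp_rot: [180.0, 25.0, 170.2]
contact_force: [0.1, 0.5, -0.5]
gripper_width: 0.012
grip_force: 30.0
```

```bash
python3 -c "
from h import *
bay([0,0,.018])"
```

```text
bay tcp [-0.8 -0.4 21.6] F bay [-0.2  0.5 -0.4] M [ 0.02  0.27 -0.03]
t 13.55 tcp [0.6057 0.0794 0.0812] [179.99  25.04 170.19] F [ 0.1  0.5 -0.5] w 0.012 grip 30.0
cmd [ 0.0111  0.     -0.0146] [-0.      0.0004  0.    ]
J [ 13.2  38.8 -39.  118.1  84.4  33.2  -9.6]
```

Call:
drive_tool:
  commands: "0.004 0 -0.007 0 0 0 1; 0.007 -0.001 -0.015 0 0 0 1; 0.01 -0.002 -0.022 0 0 0 1; 0.014 -0.002 -0.03 0 0 0 1; 0.014 -0.002 -0.03 0 0 0 1; 0.014 -0.002 -0.03 0 0 0 1"

```text
time: 14.05
tcp_pos: [0.6087, 0.0792, 0.0755]
tcp_rot: [180.0, 25.1, 170.2]
contact_force: [-1.1, -0.6, 0.4]
gripper_width: 0.0119
grip_force: 30.0
```

```bash
python3 -c "
from h import *
bay([0,0,.01])"
```

```text
bay tcp [-0.5 -0.1 15.1] F bay [-0.7 -0.7  0.8] M [ 0.18  0.29 -0.04]
t 14.05 tcp [0.6087 0.0792 0.0755] [179.97  25.07 170.2 ] F [-1.1 -0.6  0.4] w 0.0119 grip 30.0
cmd [ 0.0128 -0.0019 -0.0223] [-0.0001  0.0008 -0.0001]
J [ 13.   39.6 -38.6 117.8  85.4  33.1 -10.3]
```

Slid in with hardly any force; the cover now sits at tab height. Pressing square to the face.

Call:
drive_tool:
  commands: "0.002 0 -0.005 0 0 0 1; 0.004 -0.001 -0.009 0 0 0 1; 0.006 -0.001 -0.013 0 0 0 1; 0.008 -0.001 -0.018 0 0 0 1; 0.008 -0.001 -0.018 0 0 0 1"

```text
time: 14.47
tcp_pos: [0.6101, 0.08, 0.0731]
tcp_rot: [180.0, 25.1, 170.3]
contact_force: [-9.9, -0.4, 17.5]
gripper_width: 0.0118
grip_force: 30.0
```

```bash
python3 -c "
from h import *
bay([0,0,.0067])"
```

```text
bay tcp [-0.3  0.9 12.4] F bay [-1.4 -2.  20. ] M [-0.3   0.6  -0.07]
t 14.4667 tcp [0.6101 0.08   0.0731] [179.96  25.14 170.27] F [-9.9 -0.4 17.5] w 0.0118 grip 30.0
cmd [ 0.0126 -0.0069 -0.0252] [-0.0001  0.0016 -0.001 ]
J [ 12.8  39.9 -38.5 117.7  86.1  33.1 -10.8]
```

Call:
drive_tool:
  commands: "0.002 0 -0.005 0 0 0 1; 0.004 -0.001 -0.009 0 0 0 1; 0.006 -0.001 -0.013 0 0 0 1; 0.006 -0.001 -0.013 0 0 0 1; 0.006 -0.001 -0.013 0 0 0 1"

```text
time: 14.88
tcp_pos: [0.6114, 0.0779, 0.0689]
tcp_rot: [-180.0, 25.0, 170.2]
contact_force: [0.9, -0.2, -2.0]
gripper_width: 0.0115
grip_force: 30.0
```

```bash
python3 -c "
from h import *
bay([0,0,.0067])"
```

```text
bay tcp [-0.6 -0.9  7.9] F bay [-0.  -0.  -2.2] M [-0.09  0.23 -0.03]
t 14.8833 tcp [0.6114 0.0779 0.0689] [-179.97   25.04  170.16] F [ 0.9 -0.2 -2. ] w 0.0115 grip 30.0
cmd [ 0.0062  0.0035 -0.0042] [0.0004 0.0004 0.0006]
J [ 12.8  40.4 -38.1 117.5  86.5  33.1 -11.1]
```

The force dropped from 20 N to zero as the tabs passed. Pressing lightly on to seat the flange.

Call:
drive_tool:
  commands: "0.002 0 -0.004 0 0 0 1; 0.003 0 -0.007 0 0 0 1; 0.004 -0.001 -0.01 0 0 0 1; 0.004 -0.001 -0.01 0 0 0 1; 0.004 -0.001 -0.01 0 0 0 1"

```text
time: 15.3
tcp_pos: [0.6119, 0.0784, 0.0677]
tcp_rot: [-180.0, 25.1, 170.2]
contact_force: [-5.6, -0.8, 8.5]
gripper_width: 0.0121
grip_force: 30.0
```

```bash
python3 -c "
from h import *
bay([0,0,.0067])"
```

```text
bay tcp [-0.7 -0.3  6.6] F bay [-1.3 -1.7 10. ] M [-0.54  0.5  -0.06]
t 15.3 tcp [0.6119 0.0784 0.0677] [-179.97   25.09  170.22] F [-5.6 -0.8  8.5] w 0.0121 grip 30.0
cmd [0.0034 0.0009 0.0018] [ 0.0005  0.0009 -0.    ]
J [ 12.7  40.6 -38.1 117.4  86.9  33.1 -11.3]
```

Call:
drive_tool:
  commands: "0.001 0 -0.002 0 0 0 1; 0.002 0 -0.005 0 0 0 1; 0.002 0 -0.005 0 0 0 1; 0.002 0 -0.005 0 0 0 1"

```text
time: 15.63
tcp_pos: [0.612, 0.0784, 0.0677]
tcp_rot: [-179.9, 25.1, 170.2]
contact_force: [-14.7, -2.6, 23.5]
gripper_width: 0.0117
grip_force: 30.0
```

```bash
python3 -c "
from h import *
bay([0,0,.0067])"
```

```text
bay tcp [-0.7 -0.3  6.6] F bay [-2.8 -5.1 27.3] M [-1.12  0.87 -0.  ]
t 15.6333 tcp [0.612  0.0784 0.0677] [-179.92   25.14  170.24] F [-14.7  -2.6  23.5] w 0.0117 grip 30.0
cmd [0.003  0.0009 0.002 ] [ 0.0011  0.0014 -0.0001]
J [ 12.6  40.6 -38.1 117.5  87.   33.2 -11.4]
```

Call:
drive_tool:
  commands: "-0.004 0 0.01 0 0 0 1; -0.004 0 0.01 0 0 0 0.6; -0.004 0 0.01 0 0 0 0.5; -0.004 0 0.01 0 0 0 0.5; -0.004 0 0.01 0 0 0 0.5; -0.004 0 0.01 0 0 0 0.5"

```text
time: 16.13
tcp_pos: [0.6118, 0.0784, 0.0681]
tcp_rot: [180.0, 25.0, 170.2]
contact_force: [0.0, -0.2, 0.3]
gripper_width: 0.0221
grip_force: 0.0
```

Hard stop at home height (27 N with no further travel), and it's released. Backing off to look.

Call:
drive_tool:
  commands: "-0.015 0.003 0.033 0 0 0 0.4; -0.04 0.007 0.087 0 0 0 0.4; -0.08 0.014 0.174 0 0 0 0.4; -0.12 0.021 0.26 0 0 0 0.6; -0.167 0.029 0.363 0 0 0 0.8; -0.3 0.03 0.45 0 0 0 1; -0.45 0.03 0.5 0 0 0 1; -0.6 0.03 0.5 0 0 0 1; -0.6 0.03 0.5 0 0 0 1; -0.6 0.03 0.5 0 0 0 1"

```text
time: 16.97
tcp_pos: [0.4907, 0.0842, 0.1688]
tcp_rot: [-179.9, 25.1, 170.3]
contact_force: [-0.1, 0.8, -0.0]
gripper_width: 0.0002
grip_force: 0.0
```

```bash
python3 - <<'E'
from h import *
bay([.075,0,.06])
out=[]
for n,b in(('top',OB+np.array([.0001,-.0011,.0009])),('scene',OB+np.array([-.0001,.0011,-.0007]))):
    c=cam(n); L=(cloud(c).reshape(-1,3)-b)@RB
    for nm,y0,y1 in(('+y',.015,.044),('-y',-.044,-.015)):
        m=(abs(L[:,0])<.024)&(L[:,1]>y0)&(L[:,1]<y1)&(abs(L[:,2])<.04); print(n,nm,m.sum(),(np.median(L[m,2])*1000).round(2))
    m=(L[:,0]<-.034)&(L[:,0]>-.046)&(abs(L[:,1])<.05)&(abs(L[:,2])<.02); print('face low',(np.median(L[m,2])*1000).round(2))
    m=(abs(L[:,0])<.024)&(abs(L[:,1]+.06)<.006)&(abs(L[:,2])<.02); print('face -y',(np.median(L[m,2])*1000).round(2))
    m=(abs(L[:,1])<.016)&(L[:,0]>.035)&(L[:,0]<.085)&(L[:,2]>.018)&(L[:,2]<.04); print('knob',m.sum(),L[m].mean(0).round(4))
    r=rect(c,RB,b,(-.06,.09),(-.085,.085),z=.005,st=.00043)[...,::-1]; out.append(np.clip(r.astype(int)*1.8,0,255).astype(np.uint8))
cv2.imwrite('pics/d1.png',np.hstack(out))
E
```

```text
bay tcp [-67.1 -15.2 149.2] F bay [-0.2  0.8  0.1] M [ 0.04  0.24 -0.04]
t 16.9667 tcp [0.4907 0.0842 0.1688] [-179.91   25.11  170.32] F [-0.1  0.8 -0. ] w 0.0002 grip 0.0
cmd [ 0.8333 -0.0667 -0.1037] [ 0.0011  0.0011 -0.0009]
J [ 18.8  20.5 -48.6 130.5  68.1  31.7  -3.6]
top +y 130 5.0
top -y 129 4.45
face low 0.56
face -y -0.3
knob 29 [ 0.0534 -0.002   0.0264]
scene +y 135 5.63
scene -y 69 4.83
face low 0.84
face -y nan
knob 34 [0.0526 0.0014 0.0251]
  return _methods._mean(a, axis=axis, dtype=dtype,
  ret = ret.dtype.type(ret / rcount)
```

View pics/d1.png

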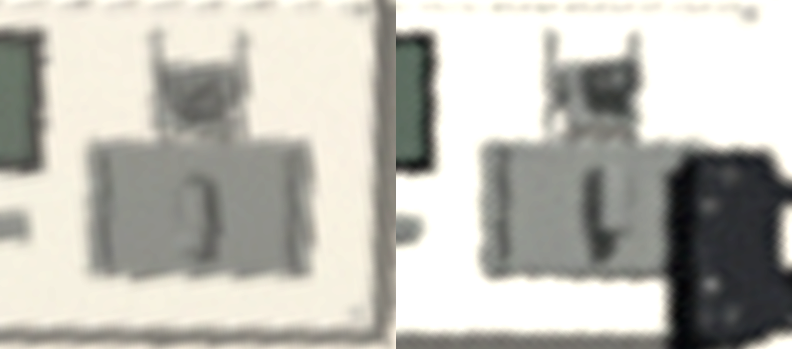

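The cover lies flat on the face at both ends (about 5 mm flange top, level within noise), and the lock is still up at its start. With shut fingers, I'll go above and behind the knob.

```bash
python3 -c "
from h import *
bay([.086,0,.06])"
```

```text
bay tcp [-65.5 -14.6 148.4] F bay [0.7 0.3 0.6] M [ 0.04  0.27 -0.01]
t 17.0667 tcp [0.4926 0.0845 0.1688] [179.97  25.12 170.18] F [0.4 0.2 0.9] w 0.0002 grip 0.0
cmd [ 0.8731 -0.0767 -0.0804] [-0.0001  0.0014  0.0001]
J [ 18.8  20.6 -48.5 130.3  68.1  31.7  -3.6]
```

Call:
drive_tool:
  commands: "0.1 -0.01 0.02 0 0 0 1; 0.2 -0.02 0.03 0 0 0 1; 0.3 -0.03 0.04 0 0 0 1; 0.4 -0.04 0.04 0 0 0 1; 0.5 -0.05 0.04 0 0 0 1; 0.6 -0.06 0.03 0 0 0 1; 0.7 -0.07 0 0 0.001 0 1; 0.8 -0.077 -0.04 0 0.001 0 1; 0.873 -0.077 -0.08 0 0.001 0 1; 0.873 -0.077 -0.08 0 0.001 0 1; 0.873 -0.077 -0.08 0 0.001 0 1"

```text
time: 17.98
tcp_pos: [0.6668, 0.0688, 0.1512]
tcp_rot: [180.0, 24.9, 170.1]
contact_force: [0.4, -0.1, 0.3]
gripper_width: 0.0004
grip_force: 0.0
```

```bash
python3 -c "
from h import *
bay([.086,0,.018])"
```

```text
bay tcp [85.  -0.4 58.8] F bay [ 0.5 -0.   0.1] M [ 0.05  0.27 -0.03]
t 17.9833 tcp [0.6668 0.0688 0.1512] [179.96  24.88 170.12] F [ 0.4 -0.1  0.3] w 0.0004 grip 0.0
cmd [ 0.0897 -0.0135 -0.1827] [-0.0006 -0.0012  0.0008]
J [ 18.4  36.9 -44.  108.2  66.9  37.8  12.5]
```

Call:
drive_tool:
  commands: "0.01 -0.002 -0.02 0 0 0 1; 0.025 -0.004 -0.05 0 0 0 1; 0.045 -0.007 -0.09 0 -0.001 0 1; 0.06 -0.01 -0.12 0 -0.001 0 1; 0.075 -0.012 -0.15 0 -0.001 0 1; 0.09 -0.014 -0.183 0 -0.001 0 1; 0.09 -0.014 -0.183 0 -0.001 0 1; 0.09 -0.014 -0.183 0 -0.001 0 1"

```text
time: 18.65
tcp_pos: [0.6842, 0.0662, 0.1151]
tcp_rot: [180.0, 25.0, 170.2]
contact_force: [-0.6, 0.1, 0.3]
gripper_width: 0.0004
grip_force: 0.0
```

```bash
python3 -c "
from h import *
bay([.07,0,.018])"
```

```text
bay tcp [85.7  0.  18.6] F bay [-0.4  0.   0.6] M [ 0.05  0.23 -0.01]
t 18.65 tcp [0.6842 0.0662 0.1151] [180.    25.02 170.2 ] F [-0.6  0.1  0.3] w 0.0004 grip 0.0
cmd [-0.069   0.0118 -0.036 ] [-0.      0.0002 -0.0001]
J [ 16.3  40.9 -40.9 106.8  71.8  36.1   9.2]
```

Call:
drive_tool:
  commands: "-0.018 0.003 -0.008 0 0 0 1; -0.036 0.006 -0.017 0 0 0 1; -0.054 0.009 -0.025 0 0 0 1; -0.069 0.012 -0.033 0 0 0 1; -0.08 0.014 -0.038 0 0 0 1; -0.092 0.016 -0.043 0 0 0 1; -0.103 0.018 -0.049 0 0 0 1; -0.114 0.02 -0.054 0 0 0 1; -0.125 0.022 -0.059 0 0 0 1; -0.134 0.023 -0.063 0 0 0 1; -0.134 0.023 -0.063 0 0 0 1; -0.134 0.023 -0.063 0 0 0 1"

```text
time: 19.65
tcp_pos: [0.6572, 0.0709, 0.1029]
tcp_rot: [180.0, 25.0, 170.2]
contact_force: [-0.1, -1.1, 0.8]
gripper_width: 0.0007
grip_force: 0.3
```

```bash
python3 -c "
from h import *
bay([.052,0,.018])"
```

```text
bay tcp [55.7  0.1 19.1] F bay [ 0.4 -1.1  0.7] M [ 0.11  0.13 -0.04]
t 19.65 tcp [0.6572 0.0709 0.1029] [179.99  25.03 170.21] F [-0.1 -1.1  0.8] w 0.0007 grip 0.3
cmd [-0.0144  0.0022 -0.013 ] [-0.0001  0.0003 -0.0001]
J [ 15.1  39.9 -39.7 110.8  75.5  34.5   3.2]
```

Call:
drive_tool:
  commands: "-0.004 0.001 -0.002 0 0 0 1; -0.009 0.002 -0.004 0 0 0 1; -0.013 0.002 -0.006 0 0 0 1; -0.013 0.002 -0.006 0 0 0 1; -0.013 0.002 -0.006 0 0 0 1"

```text
time: 20.07
tcp_pos: [0.6564, 0.0711, 0.1027]
tcp_rot: [179.9, 25.2, 170.2]
contact_force: [5.2, -0.2, -0.4]
gripper_width: 0.0005
grip_force: 2.6
```

```bash
python3 -c "
from h import *
bay([.052,0,.018])"
```

```text
bay tcp [54.9  0.1 19.3] F bay [ 4.5  0.7 -2.6] M [ 0.19 -0.83 -0.06]
t 20.0667 tcp [0.6564 0.0711 0.1027] [179.94  25.19 170.16] F [ 5.2 -0.2 -0.4] w 0.0005 grip 2.6
cmd [-0.0102  0.0015 -0.0118] [-0.0002  0.0022  0.0002]
J [ 15.   39.8 -39.6 111.1  76.   34.3   2.6]
```

Call:
drive_tool:
  commands: "-0.004 0.001 -0.002 0 0 0 1; -0.009 0.002 -0.004 0 0 0 1; -0.009 0.002 -0.004 0 0 0 1; -0.009 0.002 -0.004 0 0 0 1"

```text
time: 20.4
tcp_pos: [0.6561, 0.0711, 0.1027]
tcp_rot: [179.9, 25.3, 170.1]
contact_force: [10.0, -0.2, -1.1]
gripper_width: 0.0007
grip_force: 4.4
```

```bash
python3 -c "
from h import *
bay([.052,0,.018])"
```

```text
bay tcp [54.7  0.  19.4] F bay [ 8.5  1.5 -5.2] M [ 0.27 -1.7  -0.08]
t 20.4 tcp [0.6561 0.0711 0.1027] [179.93  25.33 170.13] F [10.  -0.2 -1.1] w 0.0007 grip 4.4
cmd [-0.009   0.0015 -0.0119] [-0.0001  0.0037  0.0004]
J [ 14.9  39.7 -39.5 111.2  76.4  34.2   2.1]
```

Call:
drive_tool:
  commands: "-0.005 0.001 -0.002 0 0 0 1; -0.012 0.002 -0.005 0 0 0 1; -0.012 0.002 -0.005 0 0 0 1; -0.012 0.002 -0.005 0 0 0 1"

```text
time: 20.73
tcp_pos: [0.6558, 0.0711, 0.1028]
tcp_rot: [179.9, 25.5, 170.1]
contact_force: [17.1, -0.8, -1.8]
gripper_width: 0.0005
grip_force: 6.9
```

Call:
drive_tool:
  commands: "0.02 -0.003 0.01 0 0 0 1; 0.05 -0.008 0.023 0 0 0 1; 0.07 -0.012 0.033 0 0 0 1; 0.06 -0.01 0.1 0 0 0 1; 0.03 0 0.2 0 0 0 1; 0 0 0.35 0 0 0 1; -0.1 0 0.45 0 0 0 1; -0.3 0 0.5 0 0 0 1; -0.5 0 0.5 0 0 0 1; -0.7 0 0.5 0 0 0 1; -0.85 0 0.5 0 0 0 1; -0.85 0 0.5 0 0 0 1"

```text
time: 21.73
tcp_pos: [0.4746, 0.071, 0.1985]
tcp_rot: [-179.7, 24.9, 170.5]
contact_force: [0.0, 0.3, -0.8]
gripper_width: 0.0004
grip_force: 0.0
```

```bash
python3 - <<'E'
from h import *
bay([0,0,.1])
out=[]
for n,b in(('top',OB+np.array([.0001,-.0011,.0009])),('scene',OB+np.array([-.0001,.0011,-.0007]))):
    c=cam(n); L=(cloud(c).reshape(-1,3)-b)@RB
    for nm,y0,y1 in(('+y',.015,.044),('-y',-.044,-.015)):
        m=(abs(L[:,0])<.02)&(L[:,1]>y0)&(L[:,1]<y1)&(abs(L[:,2])<.04); print(n,nm,m.sum(),(np.median(L[m,2])*1000).round(2))
    m=(abs(L[:,1])<.016)&(L[:,0]>.022)&(L[:,0]<.085)&(L[:,2]>.018)&(L[:,2]<.04); print('knob',m.sum(),L[m].mean(0).round(4))
    r=rect(c,RB,b,(-.06,.09),(-.085,.085),z=.005,st=.00043)[...,::-1]; out.append(np.clip(r.astype(int)*1.8,0,255).astype(np.uint8))
cv2.imwrite('pics/e1.png',np.hstack(out))
E
```

```text
bay tcp [-67.  -31.  181.9] F bay [-0.4  0.3 -0.8] M [ 0.09  0.31 -0.02]
t 21.7333 tcp [0.4746 0.071  0.1985] [-179.67   24.86  170.49] F [ 0.   0.3 -0.8] w 0.0004 grip 0.0
cmd [ 0.496   0.0714 -0.2294] [ 0.003  -0.0021 -0.0017]
J [ 25.6  15.  -53.3 131.2  57.7  31.    7.4]
top +y 112 5.1
top -y 107 4.76
knob 31 [ 0.039  -0.0009  0.0259]
scene +y 102 4.82
scene -y 102 5.75
knob 33 [0.0379 0.0016 0.0254]
```

View pics/e1.png

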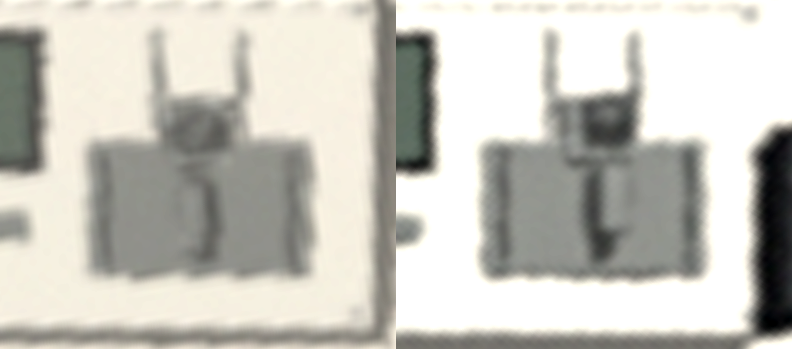

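The lock's tongue lies over the cover's upper edge. The knob is at bay x about 38 mm, which is full travel, and it held a hard stop at 17 N. The cover is still flat and the arm is clear, so I'm handing in.

```bash
python3 -c "
from rig import env
print(env.job_done())"
```

```text
the job is handed in; nothing more can be done
None
```

The longer grey cover is clicked in and flat in the bay, and the lock was then slid fully down over its edge. I handed the job in at about 22 s; the judge's result was not shown.

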